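Set and lock the stage stop of a stereo microscope

TASK

Swing the stage stop's upper crank (the adjusting screw) back to the long index line on the scale. Then hold it there and turn the lower crank (its lock nut) clockwise against it until the nut is nipped up firmly, at about 15 N on its crank pin; do not force it. Let go, with the stop locked on the line and the dishes and other loose things left as they stand.

Things in the scene. Friction and masses are not known exactly. Their poses are not given: they have to be found in the camera images.
- stand: Fixed black stereo microscope stand. Origin on the bench under the stop screw's upright axis; its x points away from the user, y left, z up. Foot 26 mm high. Stage (148 to 156 mm high), column and optics stand at x > 10 mm, y < -80 mm; the stage carriage's stop arm (124 to 138 mm high) reaches over the screw from behind, to x = -13 mm. Nothing is above the cranks.
- lock_nut: Lock nut on the stop screw: knurled steel ring 34 mm across, 67 to 79 mm high, with the lower crank (8 mm rod, 73 mm high). Clockwise seen from above runs it down to its seat. How far it is off the seat is not known (2 to 24 mm of travel at its pin, once the screw is on the line) and must be felt.
- seat: Brass seat ring, 41 mm across, let into the stand's lug right under the lock nut (66 mm high); fixed. Its origin is on the bench, under the axis.
- screw_axis (a point): Upright axis that screw and nut turn about, at 100 mm height.
- index_line (a point): Point of the long white index line, 80 mm from the axis, on the scale plate (60 mm high) under the cranks. The line runs radially, 69 to 107 mm from the axis, with a diamond at its outer end; the other lines are short. The screw is set when its pin stands over this point.
- screw_pin (a point): Middle of the upright steel crank pin of the stop screw (upper crank: 28 mm hub, 8 mm rod 96 mm high). Pin 12 mm across, from 90 to 126 mm high, 80 mm from the axis; this point is at 108 mm. It starts 0.15 to 0.6 rad counter-clockwise of the line. The screw is stiff (about 4.5 N at the pin) and stays where it is left.
- nut_pin (a point): Middle of the lock nut's crank pin: the same pin, 90 to 126 mm high, 80 mm from the axis, about 0.6 rad counter-clockwise of the screw's pin (47 mm between centres). The nut binds on the screw's thread: either crank moved alone takes the other along. Turning the nut against the held screw takes 6 N at its pin until it meets the seat, then rises: 15 N about 6 mm later, 25 N about 8 mm later. It stays where it is left.
- stage_dish: Glass dish, 58 mm across, 13 mm high, on the stage; origin under it. Leave alone.
- dish: Glass dish, 90 mm across, 16 mm high; origin under it. Leave alone.
- objective: Spare steel objective, 32 mm across, 42 mm high, on the stand's foot; origin under it. Leave alone.
- oil: Small amber oil bottle, 30 mm across, 62 mm high; origin under it. Leave alone.
- slide_box: Wooden slide box 85 x 180 x 34 mm; origin under it. Leave alone.
- driver: Screwdriver, 150 mm long, lying along its x axis. Leave alone.
- eyepiece: Spare eyepiece, 38 mm across, 52 mm high; origin under it. Leave alone.

How it is judged (in metres and radians):
At the end, for the whole second after the job is handed in: The screw's pin stands over the index line within 6 mm, and the let-go lock nut still bears on its seat with over 12 N (it keeps about 20 N of what it was tightened to; about 10 N on its pin is enough) (horizontal distance between screw_pin and index_line below 0.006 m and contact force between lock_nut and seat above 12 N); the robot touches nothing.
It fails at once if the lock nut was forced: over 100 N on its seat (25 N on its pin) (contact force between lock_nut and seat above 100 N).
It fails at once if the screw was not held: the nut was tight (over 15 N on its seat) with the screw's pin over 10 mm off the line (contact force between lock_nut and seat above 15 N and horizontal distance between screw_pin and index_line above 0.01 m).
It fails at once if a dish, the objective, the bottle or another loose thing was moved by more than 12 mm (distance of any of stage_dish, dish, objective, oil, slide_box, driver, eyepiece from where it was at the start of the episode above 0.012 m).
It also fails if it takes over 48 s, if anything falls off the work surface, if the arm or the gripper's body presses on something with over 40 N, if the wrist force passes 120 N, or if a joint passes its speed limit or range.

ROBOT

A 6-joint arm with a two-finger parallel gripper is mounted at the origin on the work surface. World frame = base frame: x ahead of the robot, y to its left, z up, the work surface at z = 0. Lengths are in mm, angles in rad, forces in N, time in s.
With the tool pointing down it reaches from about 350 to 875 mm from the base axis. Payload 4.2 kg.
Tool frame: the origin (TCP) lies midway between the tips of the shut fingers; the grasp point (between the pads) lies 19 mm behind it (arm.grasp_offset is the distance from the TCP to the grasp point, in mm); z points along the fingers, y is the direction in which the jaws open and shut (so a half turn about z gives the same grasp; the last joint's range is limited). The gripper opens to 85 mm and grips with 20 to 120 N. Pads are 22 mm wide; open, the fingers measure 114 mm over their backs; the gripper's body (76 mm by 85 mm) begins 54 mm behind the grasp point. The pads swing forward as they close: fully open they stand 13 mm farther back than shut.
Start: joints at [1.434, 0.385, 0.008, 0, -1.194, -0.259], TCP at [240.933, 576.672, 231.312] pointing down, gripper open.
Joint ranges: [-3.14, 3.14], [-1.21, 2.06], [-1.07, 1.41], [-3.16, 2.05], [-2.99, -0.16], [-3.1, 3.1]. Speed limits (rad/s): [2.79, 2.79, 3.14, 3.14, 3.14, 3.14].

INTERFACE

Orientations are given as a unit quaternion [x, y, z, w].
In Python, from bench import arm gives the robot as it stands.
- The arm moves only by the tool move_arm, never from a script. Its argument "moves" is a list of rows, each an object with "gripper": the gripper's target within -1 to 1 (fully open at 1, half-way at 0, shut at -1); "xyz": the shift along the tool's x, y, z in cm, a list of three; "angular": the turn, a rotation vector about the tool's x, y, z in rad, a list of three. In form: [{"gripper": gripper, "xyz": [dx, dy, dz], "angular": [wx, wy, wz]}, ...]. A call has 1 to 10 rows; each row is the pose to reach, as a shift and turn from the pose commanded when the call began, along the tool's axes at that moment; what a row does not reach only later rows make up. A row lasts 1/8 s, in which the tool goes at most 62.5 mm and 10.7 degrees, less where a joint would pass 70% of its speed; a pose out of reach is approached as far as the arm can. A call with a gripper value outside its range is refused whole. The fingers move at their own pace and stop on an object; the grip force is fixed at half the most. Time passes only in rows, so rows that repeat a pose let the fingers close. It gives the time, the measured TCP pose, the force and the opening at its end, in the units of the state.
- arm.read_state(): the state, without advancing time (a new reading comes with each control period).
- arm.get_image(name): name is "side" or "top" or "wrist"; returns (picture, depth): 420x560x3 uint8, blue, green, red; 420x560 float32, mm along the optical axis (not along the pixel's ray), 0 where there is no reading.
- arm.get_calibration(name): a dict with "camera_matrix" (3x3 intrinsics, pixels), "R" (3x3) and "t" (3): a world point X has camera coordinates R X + t. Camera axes: x right, y down, z forward; pixel columns grow to the right and rows downward; lengths in mm; the calibration is good to about 2 mm. A picture is of the moment at which its call begins: read the wrist's pose just before it. get_calibration takes no time and is no camera call; for the wrist camera it gives the pose at the moment of the call.
- arm.job_done(): hands the job in, once; it reports no verdict.
The state is a dict: "clock": time; "joints": joint angles; "joint_vel": joint speeds; "joint_efforts": joint torques, N m; "position": TCP position; "ee_rot": TCP orientation; "contact_force": force on the tool from outside, world axes, zero at the start; "wrist_torque": the same for the moment, N m; "gripper_width": finger opening in mm.
Only numpy, scipy, OpenCV 4.12 (cv2) and the standard library are available. Lean on these libraries where they do the work, as an engineer would, in place of code of your own. Each camera call takes 0.05 s, during which the arm holds its last target. There are 200 camera calls.

## Working session

There is one attempt and no reset: what is moved stays moved. The work goes in short steps, Python scripts to look and compute and a tool call to move; the robot and the scene stay as the last step left them, time stands still between calls to the robot, and variables do not carry over. Pictures are saved under pics/ and viewed, about 8 in all and at most 12, crops included, and the job is handed in when it is done.

Besides the shell and the picture viewer there is one more tool, called after "Request:" as name(argument=value, ...) on one line, values as JSON. move_arm: Moves the arm, as the interface text tells. Its arguments: {"type":"object","properties":{"moves":{"type":"array","items":{"type":"object","properties":{"gripper":{"type":"number"},"xyz":{"type":"array","items":{"type":"number"}},"angular":{"type":"array","items":{"type":"number"}}}}}},"required":["moves"]}

```bash
mkdir -p pics; ls
python3 - <<'E'
from bench import arm
import cv2,numpy as np
s=arm.read_state();print({k:np.round(v,3).tolist() for k,v in s.items()})
for n in("top","side"):
    p,d=arm.get_image(n);np.save(f"pics/{n}_d.npy",d);cv2.imwrite(f"pics/{n}.png",p)
    c=arm.get_calibration(n);print(n,np.round(c["camera_matrix"],1).tolist(),np.round(c["R"],3).tolist(),np.round(c["t"],1).tolist())
E
```

```text
pics
{'clock': 0.0, 'joints': [1.434, 0.386, 0.007, -0.001, -1.194, -0.259], 'joint_vel': [0.001, 0.002, -0.0, -0.001, -0.0, 0.001], 'joint_efforts': [-0.0, -39.229, 18.84, 4.186, -0.005, -0.0], 'position': [240.714, 576.141, 230.212], 'ee_rot': [0.98, -0.197, -0.0, 0.001], 'contact_force': [0.221, -0.368, 0.536], 'wrist_torque': [-0.009, -0.013, 0.013], 'gripper_width': 85.138}
top [[465.7, 0.0, 277.6], [0.0, 465.7, 207.7], [0.0, 0.0, 1.0]] [[-0.022, -1.0, -0.018], [-0.986, 0.025, -0.167], [0.167, 0.014, -0.986]] [0.7, 576.6, 1137.6]
side [[398.6, 0.0, 280.4], [0.0, 398.6, 204.6], [0.0, 0.0, 1.0]] [[0.947, -0.322, 0.019], [-0.179, -0.575, -0.798], [0.268, 0.752, -0.602]] [-565.0, 219.1, 859.4]
```

View pics/top.png

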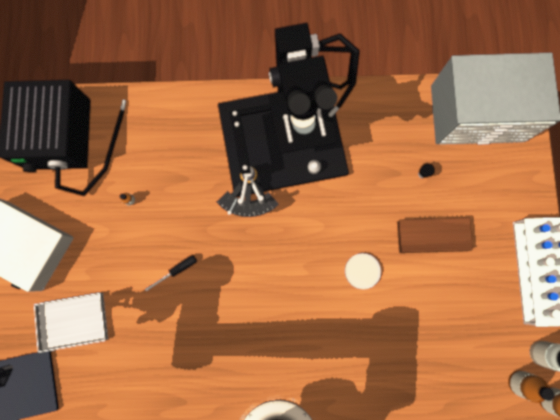

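View pics/side.png

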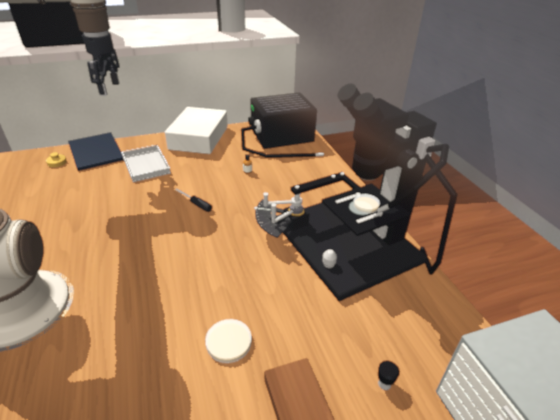

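The top view shows the stop at about (248,185): two cranks reach toward the robot over the dark scale. I'll enlarge that area.

```bash
cat > h.py <<'E'
import numpy as np
from bench import arm
def at(name,u,v,z,c=None):
    "world point of pixel at height z"
    c=c or arm.get_calibration(name);K,R,t=(np.array(c[k]) for k in("camera_matrix","R","t"))
    d=R.T@np.linalg.solve(K,[u,v,1.]);o=-R.T@t
    return o+d*(z-o[2])/d[2]
E
python3 - <<'E'
import cv2
p=cv2.imread("pics/top.png")[150:225,205:305]
cv2.imwrite("pics/topc.png",cv2.resize(p,None,fx=8,fy=8,interpolation=cv2.INTER_CUBIC))
E
```

```text
(no output)
```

View pics/topc.png

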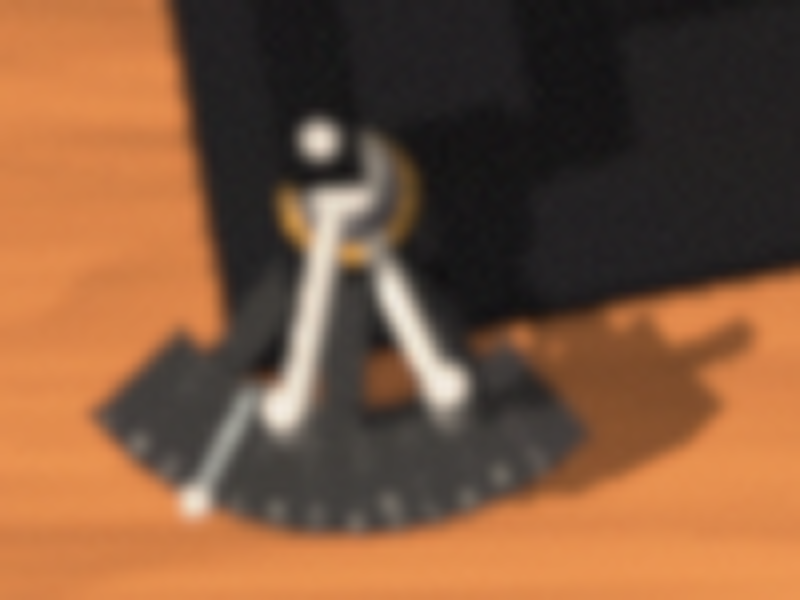

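The crop shows the screw pin near (281,405), the nut pin near (447,383), the line from (250,393) to the diamond at (195,502), and the seat ring centred near (348,193).

Run:
```python
from h import *
f=lambda c,r,z:at("top",205+(c+.5)/8-.5,150+(r+.5)/8-.5,z)
S=f(281,405,123);N=f(449,381,123);D=f(195,502,60);I=f(250,393,60);A=f(348,193,66)
u=(I-D)[:2];u/=np.linalg.norm(u)
print(S,N,D,I,A);A2=D[:2]+u*105
print("axis from line",A2,"|S-N|",np.linalg.norm((S-N)[:2]))
for a in(A[:2],A2):
  for p in(S,N,D,I):
    q=p[:2]-a;print(np.hypot(*q).round(1),np.arctan2(q[1],q[0]).round(3))
```

```text
[584.35774671  76.41998527 123.        ] [590.38623066  25.99276759 123.        ] [565.80520557 109.91637123  60.        ] [600.33580764  92.30177653  60.        ] [663.08832355  60.0143184   66.        ]
axis from line [659.33855648  62.20356092] |S-N| 50.786286557435275
80.4 2.936
80.3 -2.704
109.3 2.668
70.6 2.666
76.3 2.954
77.9 -2.658
105.0 2.67
66.2 2.67
```

Request:
move_arm(moves=[{"gripper":1,"xyz":[5,3.4,0],"angular":[0,0,-0.1]},{"gripper":1,"xyz":[10,6.8,0],"angular":[0,0,-0.2]},{"gripper":1,"xyz":[15,10.2,0],"angular":[0,0,-0.3]},{"gripper":1,"xyz":[20,13.5,0],"angular":[0,0,-0.4]},{"gripper":1,"xyz":[25,16.9,0],"angular":[0,0,-0.52]},{"gripper":1,"xyz":[30,20.2,0],"angular":[0,0,-0.52]},{"gripper":1,"xyz":[35,23.6,0],"angular":[0,0,-0.52]},{"gripper":1,"xyz":[40,27,0],"angular":[0,0,-0.52]},{"gripper":1,"xyz":[45,30.3,0],"angular":[0,0,-0.52]},{"gripper":1,"xyz":[49.5,35,0],"angular":[0,0,-0.52]}])

```text
clock: 1.35
position: [562.7, 63.7, 230.7]
ee_rot: [0.998, 0.062, -0.0, 0.0]
contact_force: [-0.0, -0.2, -0.4]
gripper_width: 85.3
```

Request:
move_arm(moves=[{"gripper":1,"xyz":[0,0,0],"angular":[0,0,0]},{"gripper":1,"xyz":[0,0,0],"angular":[0,0,0]},{"gripper":1,"xyz":[0,0,0],"angular":[0,0,0]}])

```text
clock: 1.72
position: [561.4, 66.3, 231.2]
ee_rot: [0.998, 0.063, -0.0, -0.0]
contact_force: [0.2, -0.1, -0.1]
gripper_width: 85.3
```

Run:
```python
from h import *
import cv2
s=arm.read_state();print({k:np.round(v,3).tolist() for k,v in s.items() if k not in("joint_efforts","joint_vel")})
c=arm.get_calibration("wrist");p,d=arm.get_image("wrist")
np.savez("pics/w1.npz",d=d,**{k:np.array(c[k]) for k in("camera_matrix","R","t")})
print(np.round(c["R"],2).tolist(),(-np.array(c["R"]).T@np.array(c["t"])).round(1))
cv2.imwrite("pics/w1.png",p)
```

```text
{'clock': 1.725, 'joints': [0.404, 0.284, -0.141, -0.0, -1.146, 1.293], 'position': [561.418, 66.316, 231.249], 'ee_rot': [0.998, 0.063, -0.0, -0.0], 'contact_force': [0.179, -0.116, -0.12], 'wrist_torque': [0.054, 0.045, -0.02], 'gripper_width': 85.291}
[[0.13, -0.99, 0.0], [-0.95, -0.12, 0.27], [-0.27, -0.03, -0.96]] [630.7  75.2 373.4]
```

View pics/w1.png

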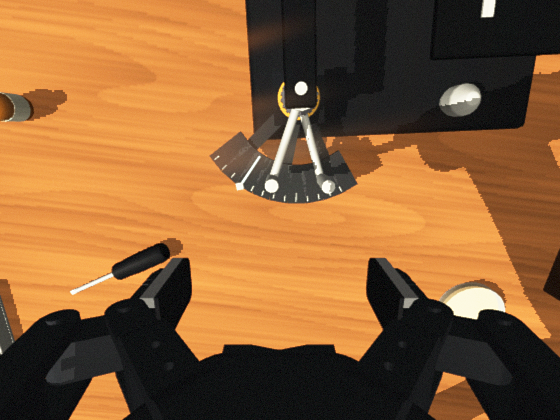

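The wrist view shows the screw pin at about (272,186), the nut pin at (328,187), the diamond at (239,187) and the axis near (298,100). I'll enlarge it for pixel accuracy.

Run:
```python
import cv2
p=cv2.imread("pics/w1.png")[76:211,205:365]
cv2.imwrite("pics/w1c.png",cv2.resize(p,None,fx=4.375,fy=4.375,interpolation=cv2.INTER_CUBIC))
```

```text
(no output)
```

View pics/w1c.png

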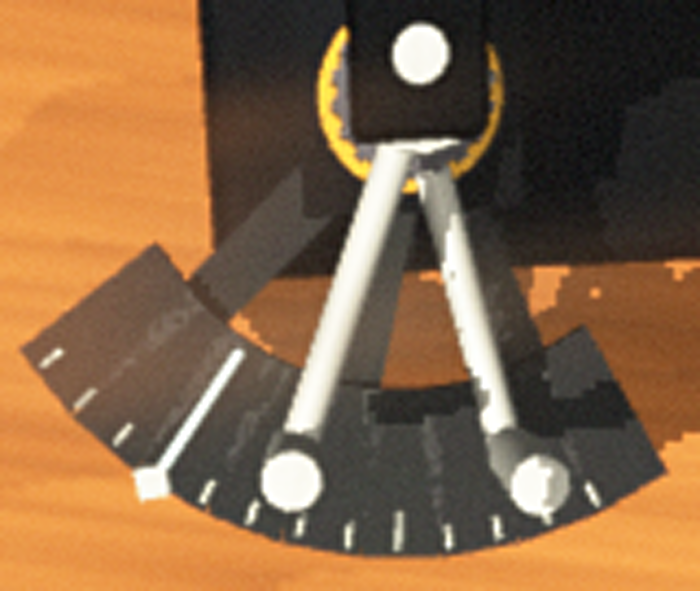

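In the crop the pin tops are at (292,480) for the screw and (540,484) for the nut, the line runs from (239,352) to (152,485), and the seat ring is centred near (410,98).

```bash
cat >> h.py <<'E'
def solve(name,c,crop,f,S,N,D,I,A):
    g=lambda p,z:at(name,crop[0]+(p[0]+.5)/f-.5,crop[1]+(p[1]+.5)/f-.5,z,c)[:2]
    S,N,D,I,A=g(S,126),g(N,126),g(D,60),g(I,60),g(A,66)
    print("S",S,"N",N,"A",A,"|SN|",np.hypot(*(S-N)),"line len",np.hypot(*(D-I)))
    for n,p in zip("SNDI",(S,N,D,I)):
        q=p-A;print(n,np.hypot(*q).round(1),(np.arctan2(q[1],q[0])%6.2832).round(3))
E
python3 - <<'E'
from h import *
z=np.load("pics/w1.npz");c={k:z[k] for k in("camera_matrix","R","t")}
solve("wrist",c,(205,76),4.375,(292,480),(540,484),(152,485),(239,352),(410,98))
E
```

```text
S [582.2324425   75.18865631] N [587.55669426  27.23873368] A [659.71952622  59.44526532] |SN| 48.244613546048974 line len 39.164244038064716
S 79.1 2.941
N 79.0 3.561
D 108.2 2.663
I 69.0 2.658
```

Request:
move_arm(moves=[{"gripper":1,"xyz":[2.1,1.8,0],"angular":[0,0,0]},{"gripper":1,"xyz":[2.1,1.8,4],"angular":[0,0,0]},{"gripper":1,"xyz":[2.1,1.8,7],"angular":[0,0,0]},{"gripper":1,"xyz":[2.1,1.8,9],"angular":[0,0,0]},{"gripper":1,"xyz":[2.1,1.8,10.5],"angular":[0,0,0]},{"gripper":1,"xyz":[2.1,1.8,12],"angular":[0,0,0]},{"gripper":1,"xyz":[2.1,1.8,13.5],"angular":[0,0,0]},{"gripper":1,"xyz":[2.1,1.8,14.5],"angular":[0,0,0]},{"gripper":1,"xyz":[2.1,1.8,14.5],"angular":[0,0,0]},{"gripper":1,"xyz":[2.1,1.8,14.5],"angular":[0,0,0]}])

```text
clock: 3.02
position: [585.3, 50.1, 86.8]
ee_rot: [0.998, 0.062, 0.001, -0.0]
contact_force: [-0.8, -0.5, 0.1]
gripper_width: 85.2
```

```bash
cat > st.py <<'E'
from h import *
s=arm.read_state();R=__import__("scipy.spatial.transform",fromlist=["R"]).Rotation.from_quat(s["ee_rot"]).as_matrix()
print("t",round(s["clock"],2),"pos",np.round(s["position"],1),"w",round(s["gripper_width"],2),"yaw_y",np.arctan2(R[1,1],R[0,1]).round(3),
 "F_tool",(R.T@s["contact_force"]).round(2),"M_tool",(R.T@s["wrist_torque"]).round(3))
E
python3 st.py
```

```text
t 3.02 pos [585.3  50.1  86.8] w 85.22 yaw_y -1.447 F_tool [-0.88  0.39 -0.08] M_tool [ 0.014 -0.029 -0.022]
```

Request:
move_arm(moves=[{"gripper":0.75,"xyz":[0,0,0],"angular":[0,0,0]},{"gripper":0.6,"xyz":[0,0,0],"angular":[0,0,0]},{"gripper":0.55,"xyz":[0,0,0],"angular":[0,0,0]},{"gripper":0.55,"xyz":[0,0,0],"angular":[0,0,0]}])

```text
clock: 3.52
position: [584.9, 50.0, 86.4]
ee_rot: [0.998, 0.062, 0.0, -0.0]
contact_force: [0.1, 0.1, 0.1]
gripper_width: 66.2
```

Run:
```python
import cv2
exec(open("st.py").read())
p,d=arm.get_image("wrist");cv2.imwrite("pics/w2.png",p)
```

```text
t 3.52 pos [584.9  50.   86.4] w 66.15 yaw_y -1.447 F_tool [ 0.09 -0.07 -0.09] M_tool [-0.036  0.031 -0.064]
```

View pics/w2.png

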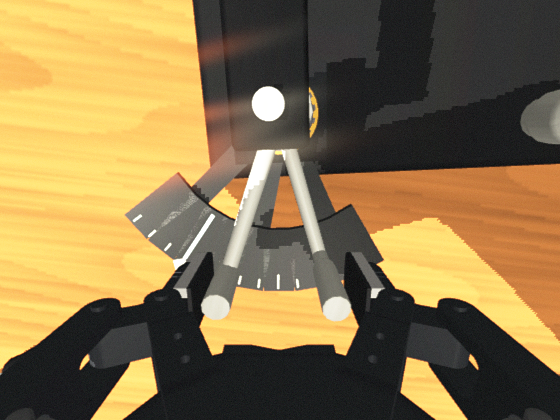

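Both pins stand between the pads, pin tops at (217,306) and (335,308). Next I swing both cranks toward the line with the nut-side finger.

Request:
move_arm(moves=[{"gripper":0.45,"xyz":[0,0,0],"angular":[0,0,0]},{"gripper":0.45,"xyz":[0,-0.3,0],"angular":[0,0,0]},{"gripper":0.45,"xyz":[0,-0.6,0],"angular":[0,0,0]},{"gripper":0.45,"xyz":[0,-0.9,0],"angular":[0,0,0]},{"gripper":0.45,"xyz":[0,-1.2,0],"angular":[0,0,0]},{"gripper":0.45,"xyz":[0.1,-1.5,0],"angular":[0,0,0]},{"gripper":0.45,"xyz":[0.2,-1.8,0],"angular":[0,0,0]},{"gripper":0.45,"xyz":[0.3,-2.0,0],"angular":[0,0,0]},{"gripper":0.45,"xyz":[0.3,-2.2,0],"angular":[0,0,0]},{"gripper":0.45,"xyz":[0.3,-2.2,0],"angular":[0,0,0]}])

```text
clock: 4.82
position: [582.4, 70.5, 85.2]
ee_rot: [0.998, 0.061, -0.003, 0.001]
contact_force: [-2.3, -5.7, 1.4]
gripper_width: 61.7
```

Run:
```python
import cv2
exec(open("st.py").read())
c=arm.get_calibration("wrist");p,d=arm.get_image("wrist");np.savez("pics/w3.npz",**{k:np.array(c[k]) for k in("camera_matrix","R","t")})
exec(open("st.py").read())
q=p[140:330,105:375];cv2.imwrite("pics/w3.png",cv2.resize(q,None,fx=2.9,fy=2.9,interpolation=cv2.INTER_CUBIC))
```

```text
t 4.83 pos [582.4  70.5  85.2] w 61.75 yaw_y -1.448 F_tool [-3.    5.36 -1.34] M_tool [-1.153 -0.919  0.102]
t 4.88 pos [582.4  70.5  85.2] w 62.1 yaw_y -1.448 F_tool [-3.96  3.96 -0.26] M_tool [-1.2   -1.024  0.09 ]
```

View pics/w3.png

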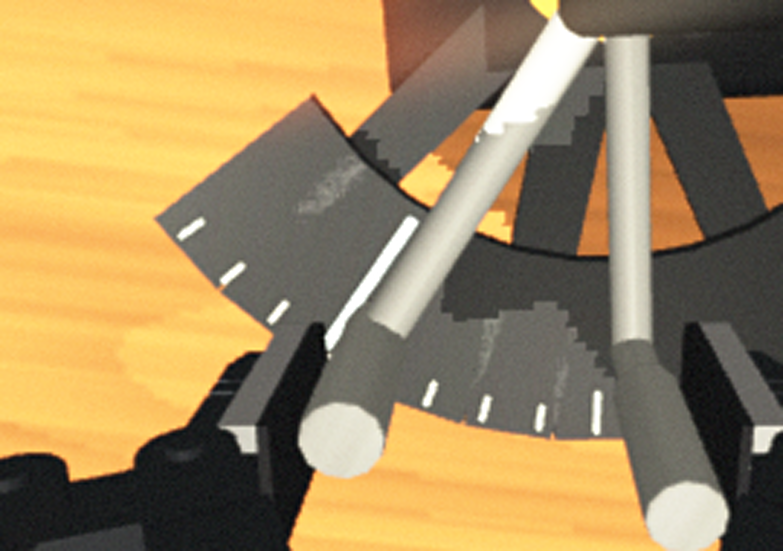

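The screw pin top is at (342,440) in this crop, just short of the line, which runs from (412,222) to (330,345); the nut pin top is at (687,516).

Run:
```python
from h import *
z=np.load("pics/w3.npz");c={k:z[k] for k in z}
g=lambda x,y,zz:at("wrist",105+(x+.5)/2.9-.5,140+(y+.5)/2.9-.5,zz,c)[:2]
A=np.array([660,59.6])
for n,p in dict(S=g(342,440,126),N=g(687,516,126),I=g(412,222,60),L=g(330,345,60)).items():
    q=p-A;print(n,p.round(1),np.hypot(*q).round(1),(np.arctan2(q[1],q[0])%6.2832).round(3))
```

```text
S [588.5  93.2] 79.0 2.702
N [582.5  45.4] 78.8 3.323
I [598.6  91.5] 69.2 2.663
L [569.1 106.3] 102.2 2.667
```

Request:
move_arm(moves=[{"gripper":0.45,"xyz":[0.1,-0.1,0],"angular":[0,0,0]},{"gripper":0.45,"xyz":[0.2,-0.2,0],"angular":[0,0,0]},{"gripper":0.45,"xyz":[0.2,-0.3,0],"angular":[0,0,0]},{"gripper":0.45,"xyz":[0.2,-0.32,0],"angular":[0,0,0]},{"gripper":0.45,"xyz":[0.2,-0.32,0],"angular":[0,0,0]}])

```text
clock: 5.5
position: [583.8, 73.8, 85.1]
ee_rot: [0.998, 0.061, -0.004, 0.001]
contact_force: [-3.6, -4.6, -0.1]
gripper_width: 61.9
```

```bash
cat > pin.py <<'E'
# track the pin tops: bright discs (z=126) near predicted angles; prints angles about the axis
import cv2
exec(open("st.py").read())
A=np.array([660,59.6])
c=arm.get_calibration("wrist");p,_=arm.get_image("wrist");cv2.imwrite("pics/last.png",p)
K,Rc,t=(np.array(c[k]) for k in("camera_matrix","R","t"))
def proj(X):
    x=K@(Rc@X+t);return x[:2]/x[2]
g=cv2.cvtColor(p,cv2.COLOR_BGR2GRAY).astype(float);sat=cv2.cvtColor(p,cv2.COLOR_BGR2HSV)[...,1]
def score(a):
    X=np.array([*(A+80*np.array([np.cos(a),np.sin(a)])),126.]);u=proj(X);r=5.5*K[0,0]/((Rc@X+t)[2])
    yy,xx=np.mgrid[:420,:560];d=np.hypot(xx-u[0],yy-u[1])
    i=d<r;o=(d>r+1)&(d<r+5)
    return g[i].mean()-sat[i].mean()-g[o].mean()
aa=np.arange(2.4,3.7,.004);sc=np.array([score(a) for a in aa])
i=sc.argmax();m=np.abs(aa-aa[i])>.15;j=np.where(m,sc,-1e9).argmax()
s_,n_=sorted((aa[i],aa[j]));print("S %.3f (off line %.1f mm)  N %.3f  gap %.3f = %.1f mm at pin  scores %.0f %.0f"%(s_,80*(s_-2.664),n_,n_-s_,80*(n_-s_),sc[i],sc[j]))
E
python3 pin.py; python3 st.py
```

```text
t 5.5 pos [583.8  73.8  85.1] w 61.89 yaw_y -1.448 F_tool [-4.09  4.1   0.16] M_tool [-1.265 -1.021  0.086]
S 2.660 (off line -0.3 mm)  N 3.288  gap 0.628 = 50.2 mm at pin  scores 63 55
t 5.55 pos [583.8  73.8  85.1] w 61.63 yaw_y -1.448 F_tool [-3.04  5.12 -0.06] M_tool [-1.263 -1.031  0.062]
```

Request:
move_arm(moves=[{"gripper":0.42,"xyz":[0,0.06,0],"angular":[0,0,0]},{"gripper":0.395,"xyz":[0,0.12,0],"angular":[0,0,0]},{"gripper":0.395,"xyz":[0,0.12,0],"angular":[0,0,0]}])

```text
clock: 5.92
position: [585.6, 73.6, 85.7]
ee_rot: [0.998, 0.062, -0.002, 0.001]
contact_force: [-1.9, -4.4, -0.5]
gripper_width: 59.8
```

```bash
python3 pin.py; python3 st.py
```

```text
t 5.92 pos [585.6  73.6  85.7] w 59.78 yaw_y -1.447 F_tool [-2.45  4.16  0.55] M_tool [-1.231 -0.855  0.063]
S 2.648 (off line -1.3 mm)  N 3.280  gap 0.632 = 50.6 mm at pin  scores 64 63
t 5.97 pos [585.6  73.6  85.7] w 59.71 yaw_y -1.447 F_tool [-3.99  3.92  0.41] M_tool [-1.233 -0.868  0.027]
```

Request:
move_arm(moves=[{"gripper":0.37,"xyz":[0,-0.05,0],"angular":[0,0,0]},{"gripper":0.37,"xyz":[0,-0.05,0],"angular":[0,0,0]},{"gripper":0.37,"xyz":[0,-0.05,0],"angular":[0,0,0]}])

```text
clock: 6.35
position: [585.5, 74.1, 85.8]
ee_rot: [0.998, 0.062, -0.002, 0.001]
contact_force: [-3.0, -4.4, 0.6]
gripper_width: 58.4
```

```bash
python3 pin.py; python3 st.py
```

```text
t 6.35 pos [585.5  74.1  85.8] w 58.42 yaw_y -1.447 F_tool [-3.54  4.04 -0.54] M_tool [-1.224 -0.955  0.033]
S 2.640 (off line -1.9 mm)  N 3.264  gap 0.624 = 49.9 mm at pin  scores 67 63
t 6.4 pos [585.5  74.1  85.8] w 58.76 yaw_y -1.447 F_tool [-3.89  4.55 -0.5 ] M_tool [-1.24  -0.944  0.068]
```

Request:
move_arm(moves=[{"gripper":0.36,"xyz":[0,0.1,0],"angular":[0,0,0]},{"gripper":0.345,"xyz":[0,0.2,0],"angular":[0,0,0]},{"gripper":0.345,"xyz":[0,0.2,0],"angular":[0,0,0]},{"gripper":0.345,"xyz":[0,0.2,0],"angular":[0,0,0]}])

```text
clock: 6.9
position: [585.9, 74.1, 86.0]
ee_rot: [0.998, 0.062, -0.001, -0.0]
contact_force: [-5.5, 3.0, 1.2]
gripper_width: 57.4
```

```bash
python3 pin.py; python3 st.py
```

```text
t 6.9 pos [585.9  74.1  86. ] w 57.44 yaw_y -1.446 F_tool [-5.08 -3.68 -1.18] M_tool [ 0.593 -1.382 -0.041]
S 2.636 (off line -2.2 mm)  N 3.264  gap 0.628 = 50.2 mm at pin  scores 66 66
t 6.95 pos [586.   74.1  86. ] w 57.61 yaw_y -1.446 F_tool [-5.23 -3.06 -1.07] M_tool [ 0.572 -1.423 -0.01 ]
```

Request:
move_arm(moves=[{"gripper":0.32,"xyz":[0,0,0],"angular":[0,0,0]},{"gripper":0.32,"xyz":[0,0,0],"angular":[0,0,0]},{"gripper":0.32,"xyz":[0,0,0],"angular":[0,0,0]}])

```text
clock: 7.32
position: [585.9, 74.5, 86.2]
ee_rot: [0.998, 0.062, -0.001, -0.001]
contact_force: [-6.1, 4.6, 2.7]
gripper_width: 56.6
```

```bash
python3 pin.py; python3 st.py
```

```text
t 7.33 pos [585.9  74.5  86.2] w 56.55 yaw_y -1.446 F_tool [-5.46 -5.33 -2.64] M_tool [ 1.048 -1.622 -0.071]
S 2.640 (off line -1.9 mm)  N 3.248  gap 0.608 = 48.6 mm at pin  scores 65 65
t 7.38 pos [585.9  74.5  86.2] w 56.51 yaw_y -1.446 F_tool [-6.21 -3.58 -0.83] M_tool [ 1.072 -1.63  -0.102]
```

Request:
move_arm(moves=[{"gripper":0.295,"xyz":[-0.1,0.05,0],"angular":[0,0,0]},{"gripper":0.295,"xyz":[-0.1,0.05,0],"angular":[0,0,0]},{"gripper":0.295,"xyz":[-0.1,0.05,0],"angular":[0,0,0]}])

```text
clock: 7.75
position: [585.8, 74.9, 86.4]
ee_rot: [0.998, 0.063, 0.0, -0.001]
contact_force: [-6.1, 6.4, 1.1]
gripper_width: 55.2
```

```bash
python3 pin.py; python3 st.py
```

```text
t 7.75 pos [585.8  74.9  86.4] w 55.24 yaw_y -1.445 F_tool [-5.25 -7.07 -1.09] M_tool [ 1.703 -1.322 -0.135]
S 2.640 (off line -1.9 mm)  N 3.236  gap 0.596 = 47.7 mm at pin  scores 64 63
t 7.8 pos [585.8  74.9  86.4] w 55.73 yaw_y -1.445 F_tool [-4.47 -7.17 -1.43] M_tool [ 1.684 -1.338 -0.117]
```

Request:
move_arm(moves=[{"gripper":0.27,"xyz":[-0.1,0.05,0],"angular":[0,0,0]},{"gripper":0.27,"xyz":[-0.1,0.05,0],"angular":[0,0,0]},{"gripper":0.27,"xyz":[-0.1,0.05,0],"angular":[0,0,0]}])

```text
clock: 8.18
position: [585.7, 75.1, 86.6]
ee_rot: [0.998, 0.063, 0.001, -0.002]
contact_force: [-4.9, 9.3, 1.3]
gripper_width: 54.4
```

```bash
python3 pin.py; python3 st.py
```

```text
t 8.18 pos [585.7  75.1  86.6] w 54.41 yaw_y -1.444 F_tool [-3.68 -9.87 -1.31] M_tool [ 2.258 -1.035 -0.298]
S 2.644 (off line -1.6 mm)  N 3.228  gap 0.584 = 46.7 mm at pin  scores 64 61
t 8.22 pos [585.7  75.1  86.6] w 54.45 yaw_y -1.444 F_tool [-2.9  -8.81 -1.56] M_tool [ 2.161 -1.043 -0.244]
```

Request:
move_arm(moves=[{"gripper":0.27,"xyz":[0,-0.1,0],"angular":[0,0,0]},{"gripper":0.27,"xyz":[-0.05,-0.2,0],"angular":[0,0,0]},{"gripper":0.27,"xyz":[-0.05,-0.2,0],"angular":[0,0,0]}])

```text
clock: 8.6
position: [585.6, 75.2, 86.7]
ee_rot: [0.998, 0.063, 0.002, -0.001]
contact_force: [-1.6, 6.2, -0.2]
gripper_width: 54.2
```

```bash
python3 pin.py; for i in 1 2 3; do python3 -c "from bench import arm;arm.get_image('top')"; python3 st.py; done
```

```text
t 8.6 pos [585.6  75.2  86.7] w 54.2 yaw_y -1.445 F_tool [-0.79 -6.4   0.22] M_tool [ 1.579 -0.141 -0.272]
S 2.644 (off line -1.6 mm)  N 3.228  gap 0.584 = 46.7 mm at pin  scores 63 59
t 8.7 pos [585.6  75.2  86.6] w 54.11 yaw_y -1.446 F_tool [-0.02 -6.86  1.05] M_tool [ 1.594 -0.126 -0.275]
t 8.75 pos [585.6  75.2  86.7] w 54.31 yaw_y -1.446 F_tool [ 0.19 -6.    0.52] M_tool [ 1.63  -0.122 -0.281]
t 8.8 pos [585.6  75.2  86.6] w 54.19 yaw_y -1.446 F_tool [ 0.34 -6.49  0.62] M_tool [ 1.56  -0.158 -0.308]
```

Request:
move_arm(moves=[{"gripper":0.27,"xyz":[0,0,0.3],"angular":[0,0,0]},{"gripper":0.27,"xyz":[0,0,0.6],"angular":[0,0,0]},{"gripper":0.27,"xyz":[0,0,0.9],"angular":[0,0,0]},{"gripper":0.27,"xyz":[0,0,1.2],"angular":[0,0,0]}])

```text
clock: 9.3
position: [588.4, 75.6, 78.2]
ee_rot: [0.998, 0.063, 0.005, -0.001]
contact_force: [-1.7, 5.6, 11.1]
gripper_width: 54.3
```

```bash
python3 st.py; python3 pin.py;python3 st.py
```

```text
t 9.3 pos [588.4  75.6  78.2] w 54.33 yaw_y -1.445 F_tool [ -0.84  -5.78 -11.11] M_tool [ 1.569 -0.297 -0.149]
t 9.3 pos [588.4  75.6  78.2] w 54.33 yaw_y -1.445 F_tool [ -0.84  -5.78 -11.11] M_tool [ 1.569 -0.297 -0.149]
S 2.644 (off line -1.6 mm)  N 3.220  gap 0.576 = 46.1 mm at pin  scores 61 27
t 9.35 pos [588.4  75.6  77.8] w 54.37 yaw_y -1.445 F_tool [ -0.9   -6.03 -10.86] M_tool [ 1.526 -0.171 -0.081]
```

Request:
move_arm(moves=[{"gripper":0.27,"xyz":[0,0,-0.3],"angular":[0,0,0]},{"gripper":0.27,"xyz":[0,0,-0.6],"angular":[0,0,0]},{"gripper":0.27,"xyz":[0,0,-0.9],"angular":[0,0,0]},{"gripper":0.27,"xyz":[0,0,-1.2],"angular":[0,0,0]}])

```text
clock: 9.85
position: [584.9, 74.9, 84.2]
ee_rot: [0.998, 0.061, 0.0, -0.001]
contact_force: [2.3, 5.4, -12.8]
gripper_width: 54.5
```

```bash
python3 st.py; python3 pin.py;python3 st.py
```

```text
t 9.85 pos [584.9  74.9  84.2] w 54.47 yaw_y -1.448 F_tool [ 2.92 -5.04 12.78] M_tool [ 1.224  0.755 -0.155]
t 9.85 pos [584.9  74.9  84.2] w 54.47 yaw_y -1.448 F_tool [ 2.92 -5.04 12.78] M_tool [ 1.224  0.755 -0.155]
S 2.648 (off line -1.3 mm)  N 3.228  gap 0.580 = 46.4 mm at pin  scores 69 63
t 9.9 pos [584.8  74.9  84.4] w 54.15 yaw_y -1.448 F_tool [ 1.66 -6.14 11.23] M_tool [ 1.333  0.679 -0.11 ]
```

Sliding the pads along the upright pins frees the sideways friction, so the wrench can be read cleanly. It gives about 6 N on the nut (before the seat) and a friction coefficient of about 0.65. I continue in 2 mm steps and gauge the same way.

```bash
cat > gauge.py <<'E'
exec(open("st.py").read());v=[]
import io,contextlib
exec(open("pin.py").read())
P=lambda a:A+80*np.array([np.cos(a),np.sin(a)])
F=R.T@s["contact_force"];M=R.T@s["wrist_torque"]
S,N,T=P(s_),P(n_),s["position"][:2];x,y=R[:2,0],R[:2,1]
aS,aN=(S-T)@x/1e3,(N-T)@x/1e3
# force on tool: +FN at aN, -FS at aS ; Fy=FN-FS ; Mz=aN FN - aS FS
FN=(M[2]-aS*F[1])/(aN-aS)
print("aS,aN mm",(1e3*aS).round(1),(1e3*aN).round(1),"FN %.1f FS %.1f  |Fz|/mu split sum %.1f"%(FN,FN-F[1],abs(F[2])/.65))
E
python3 gauge.py
```

```text
t 9.9 pos [584.8  74.9  84.4] w 54.15 yaw_y -1.448 F_tool [ 1.66 -6.14 11.23] M_tool [ 1.333  0.679 -0.11 ]
t 9.9 pos [584.8  74.9  84.4] w 54.15 yaw_y -1.448 F_tool [ 1.66 -6.14 11.23] M_tool [ 1.333  0.679 -0.11 ]
S 2.648 (off line -1.3 mm)  N 3.228  gap 0.580 = 46.4 mm at pin  scores 69 61
aS,aN mm 7.5 -7.1 FN 4.3 FS 10.5  |Fz|/mu split sum 17.3
```

Request:
move_arm(moves=[{"gripper":0.258,"xyz":[0,-0.02,0.2],"angular":[0,0,0]},{"gripper":0.246,"xyz":[0,-0.03,0.4],"angular":[0,0,0]},{"gripper":0.234,"xyz":[0,-0.04,0.6],"angular":[0,0,0]},{"gripper":0.222,"xyz":[0,-0.05,0.8],"angular":[0,0,0]},{"gripper":0.222,"xyz":[0,-0.05,1.0],"angular":[0,0,0]},{"gripper":0.222,"xyz":[0,-0.05,1.2],"angular":[0,0,0]}])

```text
clock: 10.7
position: [587.7, 76.1, 78.3]
ee_rot: [0.998, 0.063, 0.005, -0.001]
contact_force: [-2.6, 5.4, 13.6]
gripper_width: 52.5
```

```bash
python3 gauge.py
```

```text
t 10.7 pos [587.7  76.1  78.3] w 52.46 yaw_y -1.445 F_tool [ -1.78  -5.73 -13.64] M_tool [ 1.803 -0.783 -0.157]
t 10.7 pos [587.7  76.1  78.3] w 52.46 yaw_y -1.445 F_tool [ -1.78  -5.73 -13.64] M_tool [ 1.803 -0.783 -0.157]
S 2.648 (off line -1.3 mm)  N 3.200  gap 0.552 = 44.2 mm at pin  scores 62 35
aS,aN mm 4.5 -10.2 FN 9.0 FS 14.7  |Fz|/mu split sum 21.0
```

Request:
move_arm(moves=[{"gripper":0.21,"xyz":[0,-0.02,-0.2],"angular":[0,0,0]},{"gripper":0.198,"xyz":[0,-0.03,-0.4],"angular":[0,0,0]},{"gripper":0.186,"xyz":[0,-0.04,-0.6],"angular":[0,0,0]},{"gripper":0.175,"xyz":[0,-0.05,-0.8],"angular":[0,0,0]},{"gripper":0.175,"xyz":[0,-0.05,-1.0],"angular":[0,0,0]},{"gripper":0.175,"xyz":[0,-0.05,-1.2],"angular":[0,0,0]}])

```text
clock: 11.5
position: [584.5, 75.8, 83.9]
ee_rot: [0.998, 0.061, 0.0, -0.001]
contact_force: [1.9, 5.6, -12.9]
gripper_width: 50.0
```

```bash
python3 gauge.py
```

```text
t 11.5 pos [584.5  75.8  83.9] w 50.03 yaw_y -1.448 F_tool [ 2.52 -5.29 12.88] M_tool [ 1.294  0.818 -0.059]
t 11.5 pos [584.5  75.8  83.9] w 50.03 yaw_y -1.448 F_tool [ 2.52 -5.29 12.88] M_tool [ 1.294  0.818 -0.059]
S 2.664 (off line 0.0 mm)  N 3.192  gap 0.528 = 42.2 mm at pin  scores 69 61
aS,aN mm 6.9 -6.9 FN 1.6 FS 6.9  |Fz|/mu split sum 19.8
```

Request:
move_arm(moves=[{"gripper":0.163,"xyz":[0,-0.03,0.2],"angular":[0,0,0]},{"gripper":0.151,"xyz":[0,-0.06,0.4],"angular":[0,0,0]},{"gripper":0.139,"xyz":[0,-0.09,0.6],"angular":[0,0,0]},{"gripper":0.127,"xyz":[0,-0.12,0.8],"angular":[0,0,0]},{"gripper":0.127,"xyz":[0,-0.12,1.0],"angular":[0,0,0]},{"gripper":0.127,"xyz":[0,-0.12,1.2],"angular":[0,0,0]}])

```text
clock: 12.3
position: [587.3, 77.1, 77.9]
ee_rot: [0.998, 0.063, 0.004, -0.001]
contact_force: [-2.0, 3.2, 12.5]
gripper_width: 48.2
```

```bash
python3 gauge.py
```

```text
t 12.3 pos [587.3  77.1  77.9] w 48.22 yaw_y -1.445 F_tool [ -1.48  -3.4  -12.48] M_tool [ 1.112 -0.671 -0.109]
t 12.3 pos [587.3  77.1  77.9] w 48.22 yaw_y -1.445 F_tool [ -1.48  -3.4  -12.48] M_tool [ 1.112 -0.671 -0.109]
S 2.664 (off line 0.0 mm)  N 3.160  gap 0.496 = 39.7 mm at pin  scores 62 36
aS,aN mm 4.1 -9.6 FN 6.9 FS 10.3  |Fz|/mu split sum 19.2
```

Request:
move_arm(moves=[{"gripper":0.115,"xyz":[0,-0.03,-0.2],"angular":[0,0,0]},{"gripper":0.103,"xyz":[0,-0.06,-0.4],"angular":[0,0,0]},{"gripper":0.091,"xyz":[0,-0.09,-0.6],"angular":[0,0,0]},{"gripper":0.08,"xyz":[0,-0.12,-0.8],"angular":[0,0,0]},{"gripper":0.08,"xyz":[0,-0.12,-1.0],"angular":[0,0,0]},{"gripper":0.08,"xyz":[0,-0.12,-1.2],"angular":[0,0,0]}])

```text
clock: 13.1
position: [583.6, 77.5, 83.6]
ee_rot: [0.998, 0.061, -0.001, -0.001]
contact_force: [3.1, 4.4, -11.7]
gripper_width: 46.1
```

```bash
python3 gauge.py; python3 st.py
```

```text
t 13.1 pos [583.6  77.5  83.6] w 46.06 yaw_y -1.448 F_tool [ 3.6  -3.95 11.75] M_tool [ 1.023  0.891 -0.075]
t 13.1 pos [583.6  77.5  83.6] w 46.06 yaw_y -1.448 F_tool [ 3.6  -3.95 11.75] M_tool [ 1.023  0.891 -0.075]
S 2.668 (off line 0.3 mm)  N 3.144  gap 0.476 = 38.1 mm at pin  scores 59 54
aS,aN mm 7.4 -5.8 FN 3.4 FS 7.4  |Fz|/mu split sum 18.1
t 13.15 pos [583.5  77.5  83.8] w 46.27 yaw_y -1.448 F_tool [ 2.92 -3.95  9.39] M_tool [ 1.031  0.765 -0.107]
```

Request:
move_arm(moves=[{"gripper":0.068,"xyz":[0,-0.03,0.2],"angular":[0,0,0]},{"gripper":0.056,"xyz":[0,-0.06,0.4],"angular":[0,0,0]},{"gripper":0.044,"xyz":[0,-0.08,0.6],"angular":[0,0,0]},{"gripper":0.033,"xyz":[0,-0.1,0.8],"angular":[0,0,0]},{"gripper":0.033,"xyz":[0,-0.1,1.0],"angular":[0,0,0]},{"gripper":0.033,"xyz":[0,-0.1,1.2],"angular":[0,0,0]}])

```text
clock: 13.9
position: [586.2, 78.8, 77.4]
ee_rot: [0.998, 0.063, 0.003, -0.001]
contact_force: [-2.2, 3.7, 12.4]
gripper_width: 44.0
```

```bash
python3 gauge.py
```

```text
t 13.9 pos [586.2  78.8  77.4] w 43.95 yaw_y -1.445 F_tool [ -1.6   -3.95 -12.38] M_tool [ 1.076 -0.46  -0.059]
t 13.9 pos [586.2  78.8  77.4] w 43.95 yaw_y -1.445 F_tool [ -1.6   -3.95 -12.38] M_tool [ 1.076 -0.46  -0.059]
S 2.668 (off line 0.3 mm)  N 3.112  gap 0.444 = 35.5 mm at pin  scores 62 47
aS,aN mm 4.8 -8.2 FN 3.1 FS 7.1  |Fz|/mu split sum 19.1
```

Request:
move_arm(moves=[{"gripper":0.021,"xyz":[0,-0.03,-0.2],"angular":[0,0,0]},{"gripper":0.009,"xyz":[0,-0.06,-0.4],"angular":[0,0,0]},{"gripper":-0.003,"xyz":[0,-0.08,-0.6],"angular":[0,0,0]},{"gripper":-0.014,"xyz":[0,-0.1,-0.8],"angular":[0,0,0]},{"gripper":-0.014,"xyz":[0,-0.1,-1.0],"angular":[0,0,0]},{"gripper":-0.014,"xyz":[0,-0.1,-1.2],"angular":[0,0,0]}])

```text
clock: 14.7
position: [582.6, 79.2, 83.0]
ee_rot: [0.998, 0.061, -0.002, -0.0]
contact_force: [2.8, 5.0, -11.3]
gripper_width: 42.5
```

```bash
python3 gauge.py
```

```text
t 14.7 pos [582.6  79.2  83. ] w 42.49 yaw_y -1.448 F_tool [ 3.42 -4.63 11.26] M_tool [ 1.081  0.918 -0.122]
t 14.7 pos [582.6  79.2  83. ] w 42.49 yaw_y -1.448 F_tool [ 3.42 -4.63 11.26] M_tool [ 1.081  0.918 -0.122]
S 2.668 (off line 0.3 mm)  N 3.096  gap 0.428 = 34.2 mm at pin  scores 59 44
aS,aN mm 8.3 -4.4 FN 6.6 FS 11.2  |Fz|/mu split sum 17.3
```

Request:
move_arm(moves=[{"gripper":-0.026,"xyz":[0.05,-0.03,0.2],"angular":[0,0,0]},{"gripper":-0.038,"xyz":[0.1,-0.06,0.4],"angular":[0,0,0]},{"gripper":-0.05,"xyz":[0.1,-0.08,0.6],"angular":[0,0,0]},{"gripper":-0.061,"xyz":[0.1,-0.1,0.8],"angular":[0,0,0]},{"gripper":-0.061,"xyz":[0.1,-0.1,1.0],"angular":[0,0,0]},{"gripper":-0.061,"xyz":[0.1,-0.1,1.2],"angular":[0,0,0]}])

```text
clock: 15.5
position: [585.8, 80.6, 76.7]
ee_rot: [0.998, 0.062, 0.002, -0.0]
contact_force: [-2.3, 3.6, 12.2]
gripper_width: 40.5
```

```bash
python3 gauge.py
```

```text
t 15.5 pos [585.8  80.6  76.7] w 40.52 yaw_y -1.446 F_tool [ -1.82  -3.9  -12.22] M_tool [ 1.069 -0.668 -0.126]
t 15.5 pos [585.8  80.6  76.7] w 40.52 yaw_y -1.446 F_tool [ -1.82  -3.9  -12.22] M_tool [ 1.069 -0.668 -0.126]
S 2.668 (off line 0.3 mm)  N 3.064  gap 0.396 = 31.7 mm at pin  scores 59 52
aS,aN mm 4.9 -7.3 FN 8.7 FS 12.6  |Fz|/mu split sum 18.8
```

Request:
move_arm(moves=[{"gripper":-0.073,"xyz":[0,-0.03,-0.2],"angular":[0,0,0]},{"gripper":-0.085,"xyz":[0,-0.06,-0.4],"angular":[0,0,0]},{"gripper":-0.097,"xyz":[0,-0.08,-0.6],"angular":[0,0,0]},{"gripper":-0.108,"xyz":[0,-0.1,-0.8],"angular":[0,0,0]},{"gripper":-0.108,"xyz":[0,-0.1,-1.0],"angular":[0,0,0]},{"gripper":-0.108,"xyz":[0,-0.1,-1.2],"angular":[0,0,0]}])

```text
clock: 16.3
position: [582.5, 81.0, 82.5]
ee_rot: [0.998, 0.061, -0.003, -0.0]
contact_force: [2.8, 4.9, -12.5]
gripper_width: 38.4
```

```bash
python3 gauge.py
```

```text
t 16.3 pos [582.5  81.   82.5] w 38.36 yaw_y -1.449 F_tool [ 3.45 -4.49 12.51] M_tool [ 1.069  0.891 -0.125]
t 16.3 pos [582.5  81.   82.5] w 38.36 yaw_y -1.449 F_tool [ 3.45 -4.49 12.51] M_tool [ 1.069  0.891 -0.125]
S 2.672 (off line 0.6 mm)  N 3.048  gap 0.376 = 30.1 mm at pin  scores 60 34
aS,aN mm 7.9 -3.9 FN 7.6 FS 12.1  |Fz|/mu split sum 19.2
```

Request:
move_arm(moves=[{"gripper":-0.12,"xyz":[0,-0.03,0.2],"angular":[0,0,0]},{"gripper":-0.132,"xyz":[0,-0.06,0.4],"angular":[0,0,0]},{"gripper":-0.144,"xyz":[0,-0.08,0.6],"angular":[0,0,0]},{"gripper":-0.155,"xyz":[0,-0.11,0.8],"angular":[0,0,0]},{"gripper":-0.155,"xyz":[0,-0.11,1.0],"angular":[0,0,0]},{"gripper":-0.155,"xyz":[0,-0.11,1.2],"angular":[0,0,0]}])

```text
clock: 17.1
position: [585.2, 82.4, 76.5]
ee_rot: [0.998, 0.062, 0.001, 0.0]
contact_force: [-2.4, 3.9, 12.2]
gripper_width: 36.1
```

```bash
python3 gauge.py
```

```text
t 17.1 pos [585.2  82.4  76.5] w 36.1 yaw_y -1.446 F_tool [ -1.88  -4.19 -12.19] M_tool [ 0.935 -0.579 -0.105]
t 17.1 pos [585.2  82.4  76.5] w 36.1 yaw_y -1.446 F_tool [ -1.88  -4.19 -12.19] M_tool [ 0.935 -0.579 -0.105]
S 2.672 (off line 0.6 mm)  N 3.020  gap 0.348 = 27.8 mm at pin  scores 64 53
aS,aN mm 5.1 -6.2 FN 7.4 FS 11.6  |Fz|/mu split sum 18.8
```

Request:
move_arm(moves=[{"gripper":-0.167,"xyz":[0,-0.03,-0.2],"angular":[0,0,0]},{"gripper":-0.179,"xyz":[0,-0.06,-0.4],"angular":[0,0,0]},{"gripper":-0.179,"xyz":[0,-0.06,-0.6],"angular":[0,0,0]},{"gripper":-0.179,"xyz":[0,-0.06,-0.8],"angular":[0,0,0]},{"gripper":-0.179,"xyz":[0,-0.06,-1.0],"angular":[0,0,0]},{"gripper":-0.179,"xyz":[0,-0.06,-1.2],"angular":[0,0,0]}])

```text
clock: 17.9
position: [581.9, 82.4, 82.8]
ee_rot: [0.998, 0.061, -0.003, 0.0]
contact_force: [1.5, 4.4, -13.4]
gripper_width: 35.4
```

```bash
python3 gauge.py
```

```text
t 17.9 pos [581.9  82.4  82.8] w 35.42 yaw_y -1.448 F_tool [ 2.14 -4.23 13.34] M_tool [ 1.119  0.525 -0.123]
t 17.9 pos [581.9  82.4  82.8] w 35.42 yaw_y -1.448 F_tool [ 2.14 -4.23 13.34] M_tool [ 1.119  0.525 -0.123]
S 2.676 (off line 1.0 mm)  N 3.004  gap 0.328 = 26.2 mm at pin  scores 57 33
aS,aN mm 8.2 -2.6 FN 8.2 FS 12.4  |Fz|/mu split sum 20.5
```

Request:
move_arm(moves=[{"gripper":-0.19,"xyz":[0.05,-0.05,0.2],"angular":[0,0,0]},{"gripper":-0.203,"xyz":[0.1,-0.1,0.4],"angular":[0,0,0]},{"gripper":-0.203,"xyz":[0.1,-0.1,0.6],"angular":[0,0,0]},{"gripper":-0.203,"xyz":[0.1,-0.1,0.8],"angular":[0,0,0]},{"gripper":-0.203,"xyz":[0.1,-0.1,1.0],"angular":[0,0,0]},{"gripper":-0.203,"xyz":[0.1,-0.1,1.2],"angular":[0,0,0]}])

```text
clock: 18.7
position: [585.8, 83.5, 78.2]
ee_rot: [0.998, 0.063, 0.001, 0.001]
contact_force: [-4.7, 1.4, 10.8]
gripper_width: 34.0
```

```bash
python3 gauge.py
```

```text
t 18.7 pos [585.8  83.5  78.2] w 34.04 yaw_y -1.445 F_tool [ -4.42  -1.94 -10.85] M_tool [ 0.625 -1.007 -0.06 ]
t 18.7 pos [585.8  83.5  78.2] w 34.04 yaw_y -1.445 F_tool [ -4.42  -1.94 -10.85] M_tool [ 0.625 -1.007 -0.06 ]
S 2.672 (off line 0.6 mm)  N 2.996  gap 0.324 = 25.9 mm at pin  scores 70 55
aS,aN mm 4.3 -6.5 FN 4.8 FS 6.7  |Fz|/mu split sum 16.7
```

Request:
move_arm(moves=[{"gripper":-0.215,"xyz":[0,-0.05,-0.2],"angular":[0,0,0]},{"gripper":-0.227,"xyz":[0,-0.1,-0.4],"angular":[0,0,0]},{"gripper":-0.227,"xyz":[0,-0.1,-0.6],"angular":[0,0,0]},{"gripper":-0.227,"xyz":[0,-0.1,-0.8],"angular":[0,0,0]},{"gripper":-0.227,"xyz":[0,-0.1,-1.0],"angular":[0,0,0]},{"gripper":-0.227,"xyz":[0,-0.1,-1.2],"angular":[0,0,0]}])

```text
clock: 19.5
position: [583.2, 83.7, 84.6]
ee_rot: [0.998, 0.061, -0.003, 0.001]
contact_force: [0.9, -3.1, -11.3]
gripper_width: 33.1
```

```bash
python3 gauge.py
```

```text
t 19.5 pos [583.2  83.7  84.6] w 33.09 yaw_y -1.448 F_tool [ 0.59  3.19 11.3 ] M_tool [-0.824  0.385 -0.046]
t 19.5 pos [583.2  83.7  84.6] w 33.09 yaw_y -1.448 F_tool [ 0.59  3.19 11.3 ] M_tool [-0.824  0.385 -0.046]
S 2.672 (off line 0.6 mm)  N 2.980  gap 0.308 = 24.6 mm at pin  scores 56 34
aS,aN mm 6.9 -3.6 FN 6.6 FS 3.4  |Fz|/mu split sum 17.4
```

Request:
move_arm(moves=[{"gripper":-0.239,"xyz":[0,-0.02,0.2],"angular":[0,0,0]},{"gripper":-0.25,"xyz":[0,-0.04,0.4],"angular":[0,0,0]},{"gripper":-0.25,"xyz":[0,-0.04,0.6],"angular":[0,0,0]},{"gripper":-0.25,"xyz":[0,-0.04,0.8],"angular":[0,0,0]},{"gripper":-0.25,"xyz":[0,-0.04,1.0],"angular":[0,0,0]},{"gripper":-0.25,"xyz":[0,-0.04,1.2],"angular":[0,0,0]}])

```text
clock: 20.3
position: [587.2, 84.8, 79.3]
ee_rot: [0.998, 0.063, 0.003, 0.001]
contact_force: [-1.9, -5.4, 11.0]
gripper_width: 32.4
```

```bash
echo 'print("FN from Fz: %.1f"%((abs(F[2])/.75+F[1])/2))' >> gauge.py; python3 gauge.py
```

```text
t 20.3 pos [587.2  84.8  79.3] w 32.37 yaw_y -1.444 F_tool [ -2.49   5.15 -11.04] M_tool [-1.507 -0.796 -0.057]
t 20.3 pos [587.2  84.8  79.3] w 32.37 yaw_y -1.444 F_tool [ -2.49   5.15 -11.04] M_tool [-1.507 -0.796 -0.057]
S 2.672 (off line 0.6 mm)  N 2.972  gap 0.300 = 24.0 mm at pin  scores 65 52
aS,aN mm 2.9 -7.4 FN 7.0 FS 1.9  |Fz|/mu split sum 17.0
FN from Fz: 9.9
```

Request:
move_arm(moves=[{"gripper":-0.25,"xyz":[0,0.05,-0.2],"angular":[0,0,0]},{"gripper":-0.25,"xyz":[0,0.05,-0.4],"angular":[0,0,0]},{"gripper":-0.25,"xyz":[0,0.05,-0.6],"angular":[0,0,0]},{"gripper":-0.25,"xyz":[0,0.05,-0.8],"angular":[0,0,0]},{"gripper":-0.25,"xyz":[0,0.05,-1.0],"angular":[0,0,0]},{"gripper":-0.25,"xyz":[0,0.05,-1.2],"angular":[0,0,0]}])

```text
clock: 21.1
position: [584.5, 84.5, 84.9]
ee_rot: [0.998, 0.062, -0.001, 0.0]
contact_force: [3.8, -4.9, -11.6]
gripper_width: 32.3
```

```bash
python3 gauge.py
```

```text
t 21.1 pos [584.5  84.5  84.9] w 32.34 yaw_y -1.447 F_tool [ 3.23  5.33 11.55] M_tool [-1.19   0.719 -0.106]
t 21.1 pos [584.5  84.5  84.9] w 32.34 yaw_y -1.447 F_tool [ 3.23  5.33 11.55] M_tool [-1.19   0.719 -0.106]
S 2.668 (off line 0.3 mm)  N 2.968  gap 0.300 = 24.0 mm at pin  scores 57 33
aS,aN mm 5.7 -4.7 FN 13.2 FS 7.8  |Fz|/mu split sum 17.8
FN from Fz: 10.4
```

Request:
move_arm(moves=[{"gripper":-0.262,"xyz":[0,0,0.2],"angular":[0,0,0]},{"gripper":-0.274,"xyz":[0,0,0.4],"angular":[0,0,0]},{"gripper":-0.274,"xyz":[0,0,0.6],"angular":[0,0,0]},{"gripper":-0.274,"xyz":[0,0,0.8],"angular":[0,0,0]},{"gripper":-0.274,"xyz":[0,0,1.0],"angular":[0,0,0]},{"gripper":-0.274,"xyz":[0,0,1.2],"angular":[0,0,0]}])

```text
clock: 21.9
position: [587.6, 85.2, 79.5]
ee_rot: [0.998, 0.063, 0.004, 0.0]
contact_force: [-3.8, -4.1, 14.5]
gripper_width: 31.3
```

```bash
python3 gauge.py
```

```text
t 21.9 pos [587.6  85.2  79.5] w 31.27 yaw_y -1.444 F_tool [ -4.18   3.63 -14.54] M_tool [-0.863 -1.072 -0.064]
t 21.9 pos [587.6  85.2  79.5] w 31.27 yaw_y -1.444 F_tool [ -4.18   3.63 -14.54] M_tool [-0.863 -1.072 -0.064]
S 2.672 (off line 0.6 mm)  N 2.960  gap 0.288 = 23.0 mm at pin  scores 61 52
aS,aN mm 2.4 -7.6 FN 7.2 FS 3.6  |Fz|/mu split sum 22.4
FN from Fz: 11.5
```

Request:
move_arm(moves=[{"gripper":-0.286,"xyz":[0,0,-0.2],"angular":[0,0,0]},{"gripper":-0.297,"xyz":[0,0,-0.4],"angular":[0,0,0]},{"gripper":-0.297,"xyz":[0,0,-0.6],"angular":[0,0,0]},{"gripper":-0.297,"xyz":[0,0,-0.8],"angular":[0,0,0]},{"gripper":-0.297,"xyz":[0,0,-1.0],"angular":[0,0,0]},{"gripper":-0.297,"xyz":[0,0,-1.2],"angular":[0,0,0]}])

```text
clock: 22.7
position: [585.1, 84.8, 83.1]
ee_rot: [0.998, 0.061, -0.001, -0.0]
contact_force: [6.7, -3.0, -15.6]
gripper_width: 30.0
```

```bash
python3 gauge.py
```

```text
t 22.7 pos [585.1  84.8  83.1] w 29.95 yaw_y -1.448 F_tool [ 6.28  3.8  15.62] M_tool [-1.206  1.833 -0.164]
t 22.7 pos [585.1  84.8  83.1] w 29.95 yaw_y -1.448 F_tool [ 6.28  3.8  15.62] M_tool [-1.206  1.833 -0.164]
S 2.680 (off line 1.3 mm)  N 2.952  gap 0.272 = 21.8 mm at pin  scores 58 27
aS,aN mm 4.6 -4.8 FN 19.2 FS 15.4  |Fz|/mu split sum 24.0
FN from Fz: 12.3
```

Request:
move_arm(moves=[{"gripper":-0.297,"xyz":[0,0,0.3],"angular":[0,0,0]},{"gripper":-0.297,"xyz":[0,0,0.6],"angular":[0,0,0]},{"gripper":-0.297,"xyz":[0,0,0.9],"angular":[0,0,0]},{"gripper":-0.297,"xyz":[0,0,1.2],"angular":[0,0,0]},{"gripper":-0.297,"xyz":[0,0,1.4],"angular":[0,0,0]},{"gripper":-0.297,"xyz":[0,0,1.6],"angular":[0,0,0]}])

```text
clock: 23.5
position: [587.7, 85.2, 75.2]
ee_rot: [0.998, 0.063, 0.004, 0.0]
contact_force: [-4.2, -4.1, 21.1]
gripper_width: 30.1
```

```bash
python3 gauge.py; python3 st.py
```

```text
t 23.5 pos [587.7  85.2  75.2] w 30.11 yaw_y -1.444 F_tool [ -4.54   3.58 -21.15] M_tool [-0.909 -1.16  -0.052]
t 23.5 pos [587.7  85.2  75.2] w 30.11 yaw_y -1.444 F_tool [ -4.54   3.58 -21.15] M_tool [-0.909 -1.16  -0.052]
S 2.676 (off line 1.0 mm)  N 2.952  gap 0.276 = 22.1 mm at pin  scores 46 27
aS,aN mm 2.1 -7.5 FN 6.2 FS 2.6  |Fz|/mu split sum 32.5
FN from Fz: 15.9
t 23.55 pos [587.7  85.2  75.2] w 30.32 yaw_y -1.444 F_tool [ -2.51   2.93 -15.64] M_tool [-1.043 -0.755 -0.03 ]
```

Request:
move_arm(moves=[{"gripper":-0.297,"xyz":[0,0,-0.3],"angular":[0,0,0]},{"gripper":-0.297,"xyz":[0,0,-0.6],"angular":[0,0,0]},{"gripper":-0.297,"xyz":[0,0,-0.9],"angular":[0,0,0]},{"gripper":-0.297,"xyz":[0,0,-1.2],"angular":[0,0,0]},{"gripper":-0.297,"xyz":[0,0,-1.4],"angular":[0,0,0]},{"gripper":-0.297,"xyz":[0,0,-1.6],"angular":[0,0,0]}])

```text
clock: 24.3
position: [583.5, 84.5, 82.8]
ee_rot: [0.998, 0.061, -0.002, -0.0]
contact_force: [4.3, -3.4, -16.4]
gripper_width: 30.4
```

```bash
python3 gauge.py; python3 st.py
```

```text
t 24.3 pos [583.5  84.5  82.8] w 30.41 yaw_y -1.448 F_tool [ 3.92  3.86 16.34] M_tool [-0.947  1.29  -0.156]
t 24.3 pos [583.5  84.5  82.8] w 30.41 yaw_y -1.448 F_tool [ 3.92  3.86 16.34] M_tool [-0.947  1.29  -0.156]
S 2.684 (off line 1.6 mm)  N 2.952  gap 0.268 = 21.4 mm at pin  scores 57 31
aS,aN mm 6.0 -3.2 FN 19.4 FS 15.5  |Fz|/mu split sum 25.1
FN from Fz: 12.8
t 24.35 pos [583.4  84.6  82.9] w 30.56 yaw_y -1.448 F_tool [ 4.16  3.48 15.55] M_tool [-0.934  1.186 -0.086]
```

Request:
move_arm(moves=[{"gripper":-0.305,"xyz":[0,-0.05,0.3],"angular":[0,0,0]},{"gripper":-0.314,"xyz":[0,-0.1,0.6],"angular":[0,0,0]},{"gripper":-0.314,"xyz":[0,-0.1,0.8],"angular":[0,0,0]},{"gripper":-0.314,"xyz":[0,-0.1,1.0],"angular":[0,0,0]},{"gripper":-0.314,"xyz":[0,-0.1,1.2],"angular":[0,0,0]},{"gripper":-0.314,"xyz":[0,-0.1,1.4],"angular":[0,0,0]}])

```text
clock: 25.1
position: [586.6, 85.3, 77.4]
ee_rot: [0.998, 0.063, 0.002, 0.001]
contact_force: [-3.7, -7.1, 15.8]
gripper_width: 29.8
```

```bash
python3 gauge.py; python3 st.py
```

```text
t 25.1 pos [586.6  85.3  77.4] w 29.78 yaw_y -1.445 F_tool [ -4.48   6.58 -15.77] M_tool [-1.641 -1.282 -0.044]
t 25.1 pos [586.6  85.3  77.4] w 29.78 yaw_y -1.445 F_tool [ -4.48   6.58 -15.77] M_tool [-1.641 -1.282 -0.044]
S 2.684 (off line 1.6 mm)  N 2.948  gap 0.264 = 21.1 mm at pin  scores 63 47
aS,aN mm 2.9 -6.3 FN 6.8 FS 0.3  |Fz|/mu split sum 24.3
FN from Fz: 13.8
t 25.15 pos [586.6  85.3  77.2] w 29.41 yaw_y -1.445 F_tool [ -4.44   5.21 -15.34] M_tool [-1.6   -1.299 -0.085]
```

Request:
move_arm(moves=[{"gripper":-0.314,"xyz":[0,0,-0.3],"angular":[0,0,0]},{"gripper":-0.314,"xyz":[0,0,-0.6],"angular":[0,0,0]},{"gripper":-0.314,"xyz":[0,0,-0.8],"angular":[0,0,0]},{"gripper":-0.314,"xyz":[0,0,-1.0],"angular":[0,0,0]},{"gripper":-0.314,"xyz":[0,0,-1.2],"angular":[0,0,0]},{"gripper":-0.314,"xyz":[0,0,-1.4],"angular":[0,0,0]}])

```text
clock: 25.9
position: [583.7, 84.9, 83.2]
ee_rot: [0.998, 0.061, -0.002, 0.0]
contact_force: [5.5, -6.4, -18.7]
gripper_width: 29.7
```

```bash
python3 gauge.py; python3 st.py
```

```text
t 25.9 pos [583.7  84.9  83.2] w 29.73 yaw_y -1.448 F_tool [ 4.7   6.99 18.73] M_tool [-1.666  1.324 -0.207]
t 25.9 pos [583.7  84.9  83.2] w 29.73 yaw_y -1.448 F_tool [ 4.7   6.99 18.73] M_tool [-1.666  1.324 -0.207]
S 2.680 (off line 1.3 mm)  N 2.944  gap 0.264 = 21.1 mm at pin  scores 58 31
aS,aN mm 5.9 -3.3 FN 27.0 FS 20.0  |Fz|/mu split sum 28.8
FN from Fz: 16.0
t 25.95 pos [583.6  84.9  83.3] w 29.45 yaw_y -1.448 F_tool [ 4.97  6.47 16.72] M_tool [-1.671  1.26  -0.167]
```

Request:
move_arm(moves=[{"gripper":-0.314,"xyz":[0.05,0.1,0.1],"angular":[0,0,0]},{"gripper":-0.314,"xyz":[0.1,0.2,0.2],"angular":[0,0,0]},{"gripper":-0.314,"xyz":[0.1,0.3,0.3],"angular":[0,0,0]},{"gripper":-0.314,"xyz":[0.1,0.4,0.3],"angular":[0,0,0]},{"gripper":-0.314,"xyz":[0.1,0.4,0.3],"angular":[0,0,0]}])

```text
clock: 26.58
position: [583.4, 83.7, 83.2]
ee_rot: [0.998, 0.063, -0.003, -0.001]
contact_force: [-9.8, 6.3, -3.5]
gripper_width: 29.4
```

```bash
python3 gauge.py
```

```text
t 26.57 pos [583.4  83.7  83.2] w 29.36 yaw_y -1.445 F_tool [-8.95 -7.48  3.55] M_tool [ 2.084 -2.088 -0.505]
t 26.57 pos [583.4  83.7  83.2] w 29.36 yaw_y -1.445 F_tool [-8.95 -7.48  3.55] M_tool [ 2.084 -2.088 -0.505]
S 2.696 (off line 2.6 mm)  N 2.956  gap 0.260 = 20.8 mm at pin  scores 59 31
aS,aN mm 5.7 -3.2 FN 52.2 FS 59.7  |Fz|/mu split sum 5.5
FN from Fz: -1.4
```

Request:
move_arm(moves=[{"gripper":-0.314,"xyz":[-0.05,-0.1,0],"angular":[0,0,0]},{"gripper":-0.314,"xyz":[-0.12,-0.2,0],"angular":[0,0,0]},{"gripper":-0.314,"xyz":[-0.12,-0.2,0],"angular":[0,0,0]}])

```text
clock: 27.0
position: [583.5, 83.9, 83.2]
ee_rot: [0.998, 0.062, -0.001, 0.0]
contact_force: [-6.6, 0.6, -6.1]
gripper_width: 29.7
```

```bash
python3 gauge.py
```

```text
t 27.0 pos [583.5  83.9  83.2] w 29.67 yaw_y -1.447 F_tool [-6.47 -1.43  6.13] M_tool [ 0.434 -1.632 -0.333]
t 27.0 pos [583.5  83.9  83.2] w 29.67 yaw_y -1.447 F_tool [-6.47 -1.43  6.13] M_tool [ 0.434 -1.632 -0.333]
S 2.692 (off line 2.2 mm)  N 2.956  gap 0.264 = 21.1 mm at pin  scores 58 31
aS,aN mm 5.7 -3.3 FN 36.1 FS 37.5  |Fz|/mu split sum 9.4
FN from Fz: 3.4
```

Request:
move_arm(moves=[{"gripper":-0.27,"xyz":[0,0,0],"angular":[0,0,0]},{"gripper":-0.2,"xyz":[0,0,0],"angular":[0,0,0]},{"gripper":-0.1,"xyz":[0,0,0],"angular":[0,0,0]},{"gripper":0.0,"xyz":[0,0,0],"angular":[0,0,0]},{"gripper":0.1,"xyz":[0,0,0],"angular":[0,0,0]},{"gripper":0.1,"xyz":[0,0,0],"angular":[0,0,0]}])

```text
clock: 27.8
position: [585.1, 83.8, 83.3]
ee_rot: [0.998, 0.062, 0.0, 0.0]
contact_force: [-0.2, 0.2, -0.8]
gripper_width: 47.0
```

```bash
python3 gauge.py
```

```text
t 27.8 pos [585.1  83.8  83.3] w 47.04 yaw_y -1.447 F_tool [-0.18 -0.27  0.79] M_tool [ 0.003  0.008 -0.005]
t 27.8 pos [585.1  83.8  83.3] w 47.04 yaw_y -1.447 F_tool [-0.18 -0.27  0.79] M_tool [ 0.003  0.008 -0.005]
S 2.708 (off line 3.5 mm)  N 2.960  gap 0.252 = 20.2 mm at pin  scores 14 13
aS,aN mm 3.5 -4.9 FN 0.5 FS 0.8  |Fz|/mu split sum 1.2
FN from Fz: 0.4
```

Run:
```python
from h import *
import cv2
c=arm.get_calibration("wrist");p,_=arm.get_image("wrist");np.savez("pics/w5.npz",**{k:np.array(c[k]) for k in("camera_matrix","R","t")})
q=p[130:340,110:390];cv2.imwrite("pics/w5.png",cv2.resize(q,None,fx=2.8,fy=2.8,interpolation=cv2.INTER_CUBIC))
```

```text
(no output)
```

View pics/w5.png

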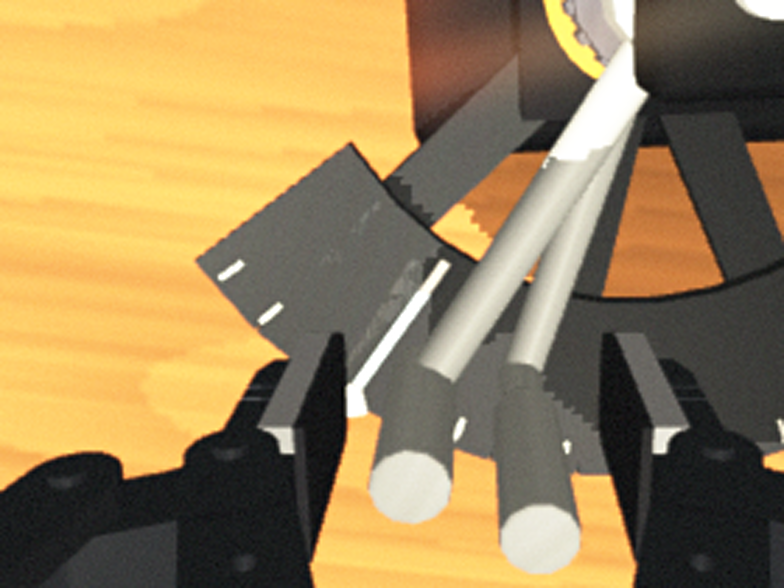

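The jaws stand clear of both pins. The screw pin top is at (411,487), the nut pin top at (540,540), and the line runs from (446,264) to the diamond near (357,403).

Run:
```python
from h import *
z=np.load("pics/w5.npz");c={k:z[k] for k in z}
g=lambda x,y,zz:at("wrist",110+(x+.5)/2.8-.5,130+(y+.5)/2.8-.5,zz,c)[:2]
A=np.array([660,59.6])
for n,p in dict(S=g(411,487,126),N=g(540,540,126),I=g(446,264,60),L=g(357,403,60)).items():
    q=p-A;print(n,p.round(1),np.hypot(*q).round(1),(np.arctan2(q[1],q[0])%6.2832).round(3))
```

```text
S [588.3  92.8] 79.0 2.708
N [582.2  74. ] 79.2 2.959
I [598.8  91.3] 68.9 2.664
L [564.1 107.1] 107.0 2.682
```

Request:
move_arm(moves=[{"gripper":0.1,"xyz":[0,-0.3,0],"angular":[0,0,0]},{"gripper":0.1,"xyz":[0,-0.6,0],"angular":[0,0,0]},{"gripper":0.1,"xyz":[0,-0.8,0],"angular":[0,0,0]},{"gripper":0.1,"xyz":[0,-1.0,0],"angular":[0,0,0]},{"gripper":0.1,"xyz":[0,-1.15,0],"angular":[0,0,0]},{"gripper":0.1,"xyz":[0,-1.25,0],"angular":[0,0,0]},{"gripper":0.1,"xyz":[0,-1.25,0],"angular":[0,0,0]}])

```text
clock: 28.78
position: [584.0, 93.1, 83.2]
ee_rot: [0.998, 0.062, -0.0, 0.002]
contact_force: [5.0, -11.4, -1.7]
gripper_width: 47.2
```

```bash
python3 gauge.py
```

```text
t 28.77 pos [584.   93.1  83.2] w 47.17 yaw_y -1.446 F_tool [ 3.55 11.95  1.78] M_tool [-3.231  0.933 -0.165]
t 28.77 pos [584.   93.1  83.2] w 47.17 yaw_y -1.446 F_tool [ 3.55 11.95  1.78] M_tool [-3.231  0.933 -0.165]
S 2.692 (off line 2.2 mm)  N 2.952  gap 0.260 = 20.8 mm at pin  scores 50 12
aS,aN mm 4.1 -4.8 FN 24.0 FS 12.1  |Fz|/mu split sum 2.7
FN from Fz: 7.2
```

Request:
move_arm(moves=[{"gripper":0.1,"xyz":[0,-0.05,0],"angular":[0,0,0]},{"gripper":0.1,"xyz":[0,-0.1,0],"angular":[0,0,0]},{"gripper":0.1,"xyz":[0,-0.1,0],"angular":[0,0,0]},{"gripper":0.1,"xyz":[0,-0.1,0],"angular":[0,0,0]}])

```text
clock: 29.32
position: [584.0, 93.6, 83.2]
ee_rot: [0.998, 0.062, -0.0, 0.002]
contact_force: [6.3, -13.7, -2.1]
gripper_width: 47.3
```

```bash
python3 gauge.py
```

```text
t 29.32 pos [584.   93.6  83.2] w 47.26 yaw_y -1.447 F_tool [ 4.57 14.37  2.14] M_tool [-3.829  1.168 -0.172]
t 29.32 pos [584.   93.6  83.2] w 47.26 yaw_y -1.447 F_tool [ 4.57 14.37  2.14] M_tool [-3.829  1.168 -0.172]
S 2.688 (off line 1.9 mm)  N 2.948  gap 0.260 = 20.8 mm at pin  scores 50 12
aS,aN mm 4.2 -4.8 FN 25.8 FS 11.4  |Fz|/mu split sum 3.3
FN from Fz: 8.6
```

Pushing on the nut crank alone with 14 N barely moves the pair, where it slid at 4.5 N before, so the stop is locked. I back off and lift clear.

Request:
move_arm(moves=[{"gripper":0.1,"xyz":[0,0.4,0],"angular":[0,0,0]},{"gripper":0.15,"xyz":[0,0.8,0],"angular":[0,0,0]},{"gripper":0.2,"xyz":[0,1.2,0],"angular":[0,0,0]},{"gripper":0.2,"xyz":[0,1.3,0],"angular":[0,0,0]},{"gripper":0.2,"xyz":[0,1.3,-2],"angular":[0,0,0]},{"gripper":0.2,"xyz":[0,1.3,-5],"angular":[0,0,0]},{"gripper":0.2,"xyz":[0,1.3,-9],"angular":[0,0,0]},{"gripper":0.2,"xyz":[0,1.3,-13],"angular":[0,0,0]},{"gripper":0.2,"xyz":[-2,1.3,-15],"angular":[0,0,0]},{"gripper":0.2,"xyz":[-3,1.3,-15],"angular":[0,0,0]}])

```text
clock: 30.62
position: [555.2, 81.0, 235.1]
ee_rot: [0.998, 0.062, 0.002, -0.001]
contact_force: [0.4, -0.1, 0.1]
gripper_width: 51.4
```

Run:
```python
exec(open("pin.py").read())
np.savez("pics/w6.npz",K=K,R=Rc,t=t)
u=proj(np.array([595,80,100.])).astype(int);print(u);x0,y0=max(u[0]-90,0),max(u[1]-70,0)
cv2.imwrite("pics/w6.png",cv2.resize(p[y0:y0+140,x0:x0+180],None,fx=4.2,fy=4.2,interpolation=cv2.INTER_CUBIC));print(x0,y0)
```

```text
t 30.62 pos [555.2  81.  235.1] w 51.4 yaw_y -1.446 F_tool [ 0.38  0.18 -0.14] M_tool [ 0.033 -0.029 -0.016]
S 2.708 (off line 3.5 mm)  N 2.960  gap 0.252 = 20.2 mm at pin  scores 161 139
[285 161]
195 91
```

View pics/w6.png

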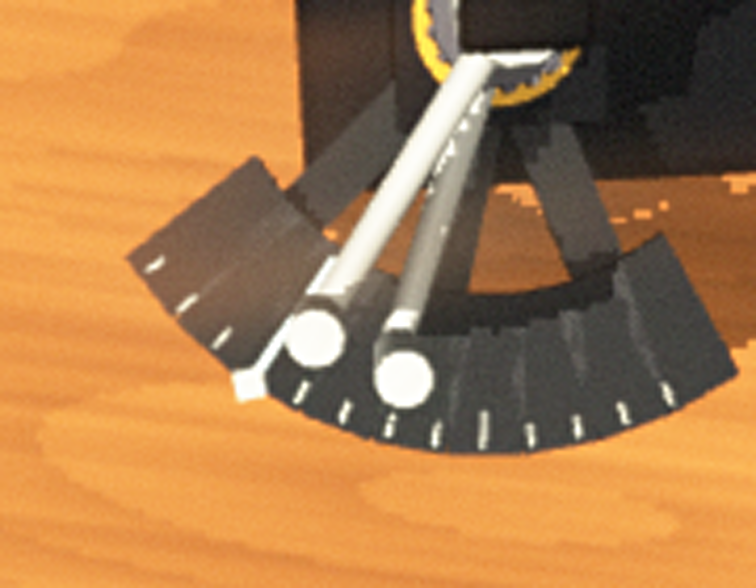

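The screw pin top is at (315,338), the nut pin top at (404,379), and the line runs from (332,262) to the diamond at (250,383). I'll compare the pin with the line in this one image.

Run:
```python
from h import *
z=np.load("pics/w6.npz");c=dict(camera_matrix=z["K"],R=z["R"],t=z["t"])
g=lambda x,y,zz:at("wrist",195+(x+.5)/4.2-.5,91+(y+.5)/4.2-.5,zz,c)[:2]
S,D,I=g(315,338,126),g(250,383,60),g(332,262,60)
u=(D-I)/np.hypot(*(D-I));P=I+u*11
print("S",S,"index",P,"dist",np.hypot(*(S-P)),"perp",np.cross(u,S-I))
for p in(S,D,I):
    q=p-[660,59.6];print(np.hypot(*q),np.arctan2(q[1],q[0]))
```

```text
S [587.7548859   92.97718371] index [588.07255628  96.94486503] dist 3.9803780680555794 perp 3.6661107608224706
79.58261684452673 2.708805130109593
107.56351021818769 2.662444885773732
70.04441513717867 2.6628654467054744<stdin>:6: DeprecationWarning: Arrays of 2-dimensional vectors are deprecated. Use arrays of 3-dimensional vectors instead. (deprecated in NumPy 2.0)
```

```bash
python3 -c "
from bench import arm
print(arm.job_done())"; python3 st.py
```

```text
the job is handed in; nothing more can be done
None
the job is handed in; nothing more can be done
```

I swung both cranks clockwise to the index line, then held the screw with one finger while the other finger drew the lock nut round. The nut met its seat after roughly 24 mm of travel at its pin. I nipped it up to about 14–16 N, let go and lifted clear, and handed the job in at about 31 s of the 48 s.

- **Screw on the line:** the pin stands about 3.7–4 mm counter-clockwise of the index point in the last picture, within the 6 mm limit but not dead on. It read about 0.5 mm off while held, and drifted counter-clockwise during tightening and release. A last push on the nut crank brought it to about 2 mm, but it sprang back.
- **Nut tight:** the nut force could only be inferred, by sliding the pads along the pins. That gave 14–16 N. A second estimate from the wrist moment scattered widely, from about 7 to 27 N, and I did not rely on it.
- **Lock check:** after release, a 14 N push on the nut crank moved the pair less than 2 mm, and they sprang back. They had slid at about 4.5 N before, so the nut is bearing on its seat.
- **Nothing touched at hand-in:** the wrist force was about zero and the fingers were about 110 mm above the pins.
- **Loose things:** the arm stayed away from them, but I did not measure them again afterwards.

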